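# Shift the weld positioner into third

## Robot

A 7-joint arm with a two-finger parallel gripper is mounted at the origin on the work surface. World frame = base frame: x ahead of the robot, y to its left, z up, the work surface at z = 0. Lengths are in m, angles in rad, forces in N, time in s.
With the tool pointing down it reaches from about 0.425 to 0.875 m from the base axis. Payload 4.7 kg.
Tool frame: the origin (TCP) lies between the finger pads; the fingertips stand 25 mm ahead of it and the grasp point (between the pads) lies 6 mm ahead of it; z points along the fingers, y is the direction in which the jaws open and shut (so a half turn about z gives the same grasp; the last joint's range is limited). The gripper opens to 87 mm and grips with 3 to 60 N. Pads are 19 mm wide; open, the fingers measure 117 mm over their backs; the gripper's body (75 mm by 190 mm) begins 51 mm behind the grasp point.
Start: joints at [-1.212, 0.321, -0.07, 1.45, 0.023, 1.371, -0.057], TCP at [0.22, 0.612, 0.248] pointing down, gripper open.
Joint ranges: [-2.86, 2.86], [-0.3, 2.09], [-1.38, 1.24], [0.06, 2.45], [-1.56, 4.7], [0.09, 2.05], [-2.69, 2.69]. Speed limits (rad/s): [2.57, 2.57, 3.14, 3.14, 3.14, 3.14, 3.14].

## Interface

Orientations are given as a rotation vector (axis times angle).
In Python, from bench import * gives the robot as it stands.
- The arm moves only by the tool send_rows, never from a script. Its arguments are lists of equal length, an entry for each row: "rotation": the turn, a rotation vector about the tool's x, y, z in degrees, a list of three; "slide": the shift along the tool's x, y, z in mm, a list of three; "fingers": the gripper command: -1 is fully open, 1 is shut, values between are in proportion. In form: {"rotation": [[wx, wy, wz], ...], "slide": [[tx, ty, tz], ...], "fingers": [fingers, ...]}. A call has 1 to 12 rows; each row is the pose to reach, as a shift and turn from the pose commanded when the call began, along the tool's axes at that moment; what a row does not reach only later rows make up. A row lasts 1/10 s, in which the tool goes at most 50 mm and 8.59 degrees, less where a joint would pass 70% of its speed; a pose out of reach is approached as far as the arm can. A call with a gripper value outside its range is refused whole. The fingers move at their own pace and stop on an object; "force" is the grip in N (left out, the last holds). Time passes only in rows, so rows that repeat a pose let the fingers close. It gives the time, the measured TCP pose, the force and the opening at its end, in the units of the state.
- get_state(): the state, without advancing time (a new reading comes with each control period).
- get_image(name): name is "scene" or "top"; returns the picture (480x640x3 uint8, red, green, blue); there is no depth.
- camera_model(name): a dict with "intrinsics" (3x3 intrinsics, pixels), "rvec" (rotation vector, rad) and "tvec" (3), from world to camera coordinates, as OpenCV has them. Camera axes: x right, y down, z forward; pixel columns grow to the right and rows downward; lengths in m; the calibration is good to about 2 mm. A picture is of the moment at which its call begins. camera_model takes no time and is no camera call.
- close_job(): hands the job in, once; it reports no verdict.
The state is a dict: "time": time; "joint_positions": joint angles; "qd": joint speeds; "joint_torque": joint torques, N m; "position": TCP position; "tool_rot": TCP orientation; "ft_force": force on the tool from outside, world axes, zero at the start; "torque": the same for the moment, N m; "grip_width": opening from 0.0 (shut) to 1.0 (fully open).
Only numpy, scipy, OpenCV 4.12 (cv2) and the standard library are available. Lean on these libraries where they do the work, as an engineer would, in place of code of your own. Each camera call takes 0.05 s, during which the arm holds its last target.

## Task

The gearstick of the weld positioner has been left somewhere on the left-hand leg of its H-shaped gate, as seen from the robot. Push it with the fingertips to the crossover, across to the right-hand leg and then forward (away from the robot side of the gearbox) until it is fully home in the third slot, the one with the yellow patch and three dots, and leave it there with the hand clear. Do not pull the red knob up, do not push the stick into the fourth slot on the way, and leave the three loose things beside the gearbox standing where they are.

Things in the scene. Friction and masses are not known exactly. Their poses are not given: they have to be found in the camera images.
- gearbox: Fixed blue gearbox, 150 (x) x 140 (y) x 91 mm high with its gate plate. Origin under its centre on the table; x = forward along the gate's legs (away from the robot), y = left, z up; yaw up to 0.5 rad either way. On its far (+x) side a round steel faceplate, 180 mm diameter, centred at x = +185 mm, top 61 mm high. Only the gearstick stands higher than 93 mm.
- gate_center (a point): Centre of the H gate, on top of a 104 mm square aluminium plate, 91 mm above the table; axes as gearbox. Black slots 17 mm wide: two legs along x at y = +18 and -18 mm, ending at x = +/-26.5, joined by a crossover at x = 0. The stick, an 11 mm steel rod, is guided by the slot edges, 2 mm play a side; the two tongues between the legs have round noses.
- third_knob_spot (a point): Fixed on the gearbox: where the knob's centre lies with the stick fully home in third (42 mm forward, 39 mm right of gate_center, 158 mm above the table). Slots: first = forward left (1 black dot on the plate), second = back left (2 dots), third = forward right (3 dots on a yellow patch), fourth = back right (4 dots).
- knob_center (a point): Centre of the red plastic knob, nearly cylindrical, 36 mm diameter (full width from 12 mm below to 14 mm above this point), 44 mm high, z axis up the stick. The stick tilts about a pivot 140 mm below it, on the gearbox axis 30 mm above the table; the knob's centre is 170 mm above the table when upright, about 158 mm at a slot's end.
- shift_across (a joint): Sideways tilt of the stick about the gearbox x axis, rad: positive leans right (-y), 0 upright; -0.27 to -0.33 in the left leg, +0.27 to +0.33 in the right leg. No spring, stays where left; friction is about 3 N at the knob. Knob centre in the gearbox frame: x = 140 sin(fore), y = -140 sin(across) cos(fore), z = 30 + 140 cos(across) cos(fore) mm.
- shift_fore (a joint): Fore-and-aft tilt of the stick, rad: positive leans forward (+x). About +0.31 at the end of first and third, -0.31 at the end of second and fourth, within 0.04 of zero while passing between the noses in the crossover. Starts anywhere from -0.30 to +0.30. No spring, stays where left; friction is about 3 N at the knob.
- knob_lift (a joint): How far the knob's lock-out has been pulled up along the stick, m: 0 at rest, up to 0.015; a spring holds it down with 15 N. It must stay down.
- stop_pin: Loose dark steel cylinder, 32 mm diameter, 55 mm high, 0.3 kg, standing on the table beside the gearbox; origin under its centre.
- gel_jar: Loose white jar with a blue cap, 56 mm diameter, 60 mm high, standing on the table beside the gearbox; origin under its centre.
- v_block: Loose dark steel V-block, 50 x 45 x 40 mm, with a groove along its x, standing on the table beside the gearbox; origin under its centre.
There are look-alikes about, which are no part of the job. What is meant by the gel_jar is not turquoise, and is the larger of those in its own colour.

How it is judged:
By the outcome, as a careful person would: the job done as asked, in the order asked, and still so for the second after the job is handed in, with the robot touching nothing.
It also fails if it takes over 58 s, if anything falls off the work surface, if the arm or the gripper's body presses on something with over 40 N, if the wrist force passes 120 N, or if a joint passes its speed limit or range.

## Working session

There is one attempt and no reset: what is moved stays moved. The work goes in short steps, Python scripts to look and compute and a tool call to move; the robot and the scene stay as the last step left them, time stands still between calls to the robot, and variables do not carry over. Pictures are saved under pics/ and viewed, and the job is handed in when it is done.

Besides the shell and the picture viewer there is one more tool, called after ">>>" as a command line: name --argument value ..., lists and objects as JSON in quotes. send_rows: Moves the arm, as the interface text tells. Its arguments: {"type":"object","properties":{"rotation":{"type":"array"},"slide":{"type":"array"},"fingers":{"type":"array"},"force":{"type":"number"}},"required":["rotation","slide","fingers"]}

```bash
mkdir -p pics; python3 - <<'E'
from bench import *
import cv2
for n in("scene","top"):
    im=get_image(n); cv2.imwrite(f"pics/{n}0.png",im[:,:,::-1])
s=get_state()
print(s["time"],s["position"],s["tool_rot"],s["grip_width"],s["ft_force"])
for n in("scene","top"): print(camera_model(n))
E
```

```text
0.1 [0.21956667 0.61133742 0.24661719] [-5.38774073e-01 -3.09482464e+00  2.50339744e-03] 0.9981703311416809 [-0.10211829  0.7768195   0.50480451]
{'intrinsics': array([[506.36443457,   0.        , 319.57760251],
       [  0.        , 506.36443457, 236.0371672 ],
       [  0.        ,   0.        ,   1.        ]]), 'rvec': array([ 1.92097949,  1.58686718, -0.61776443]), 'tvec': array([-0.14216514, -0.34756901,  1.30849278])}
{'intrinsics': array([[565.35841303,   0.        , 329.60339022],
       [  0.        , 565.35841303, 234.27863464],
       [  0.        ,   0.        ,   1.        ]]), 'rvec': array([ 2.16628705, -2.12469501,  0.19935608]), 'tvec': array([0.02873248, 0.61167483, 0.97039382])}
```

View pics/scene0.png

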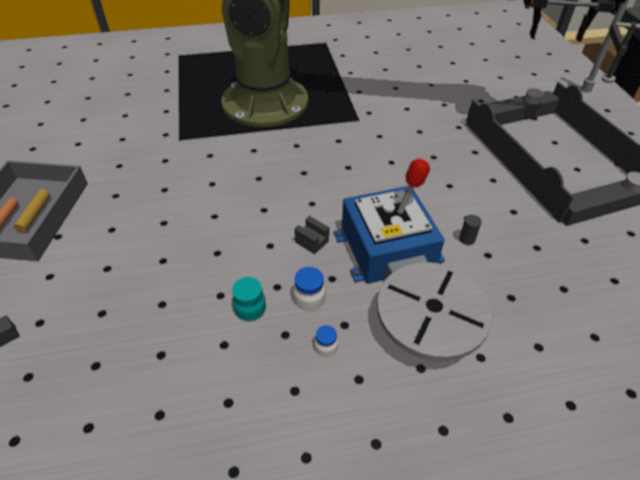

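View pics/top0.png

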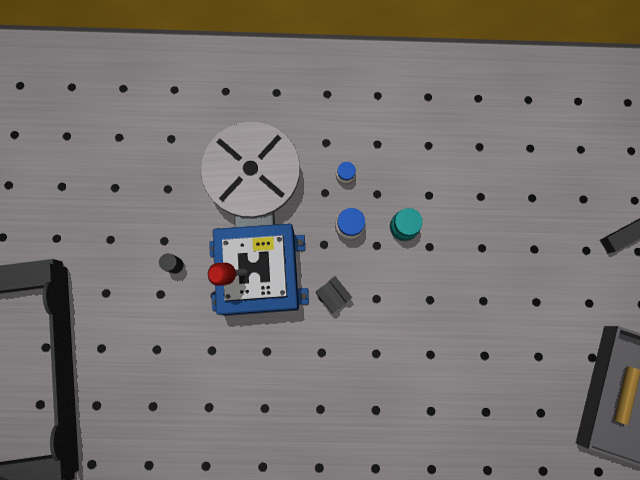

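```bash
python3 - <<'E'
import cv2
a=cv2.imread("pics/top0.png")[200:330,190:360]; cv2.imwrite("pics/top0c.png",cv2.resize(a,None,fx=4.5,fy=4.5,interpolation=cv2.INTER_CUBIC))
a=cv2.imread("pics/scene0.png")[145:290,330:490]; cv2.imwrite("pics/scene0c.png",cv2.resize(a,None,fx=4,fy=4,interpolation=cv2.INTER_CUBIC))
E
cat > h.py <<'E'
import numpy as np, cv2
from bench import *
def cam(n):
    m=camera_model(n); return m["intrinsics"],cv2.Rodrigues(m["rvec"])[0],m["tvec"]
def ray(n,u,v):
    K,R,t=cam(n); d=R.T@np.linalg.inv(K)@[u,v,1.]; return -R.T@t,d
def atz(n,u,v,z):
    c,d=ray(n,u,v); return c+d*(z-c[2])/d[2]
def proj(n,P):
    m=camera_model(n); return cv2.projectPoints(np.float64(P).reshape(-1,3),m["rvec"],m["tvec"],m["intrinsics"],None)[0].reshape(-1,2)
E
```

```text
(no output)
```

View pics/top0c.png

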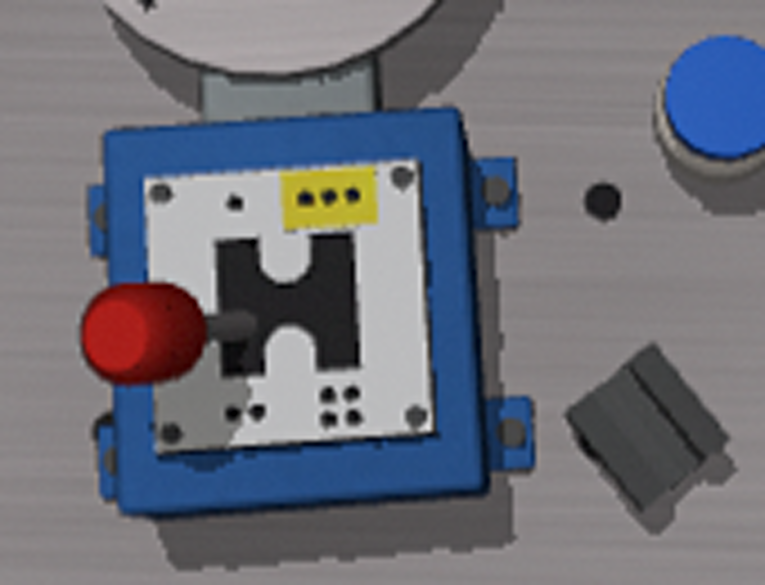

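View pics/scene0c.png

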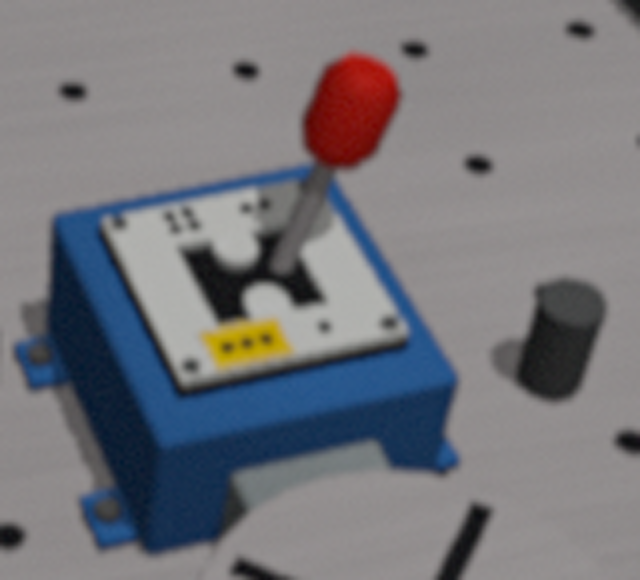

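The top crop shows the plate corners at crop pixels (145,178), (418,160), (433,432) and (158,454). The yellow third slot is at upper right. The knob leans left, with the stick just behind the crossover on the left leg. The pin is on the left. The jar is the larger blue-capped one at top (350,222); the small blue-capped one at (346,171) and the turquoise one at (407,223) are look-alikes. The V-block is at (333,295).

```bash
cat >> h.py <<'E'
def box():
    px=np.array([(145,178),(418,160),(433,432),(158,454)])/4.5+[190,200]-0.39
    W=np.array([atz("top",u,v,.091) for u,v in px])[:,:2]
    c=W.mean(0)
    f=(W[0]+W[1]-W[2]-W[3]); yaw=np.arctan2(f[1],f[0])
    return c,yaw,W
def G(p,c,yaw):
    R=np.array([[np.cos(yaw),-np.sin(yaw)],[np.sin(yaw),np.cos(yaw)]]); return np.r_[R@np.array(p[:2])+c,p[2]]
def knob(fo,ac,r=.14):
    return np.array([r*np.sin(fo),-r*np.sin(ac)*np.cos(fo),.03+r*np.cos(ac)*np.cos(fo)])
E
python3 - <<'E'
from h import *
from scipy.optimize import least_squares
c,yaw,W=box(); print(c,yaw,np.linalg.norm(W-np.roll(W,1,0),axis=1))
sc=[proj("scene",[G((x,y,.091),c,yaw)])[0] for x,y in((.052,.052),(.052,-.052),(-.052,-.052),(-.052,.052))]
print("scene crop corners",[((p-[330,145])*4+1.5).round() for p in sc])
# knob masks centroid
meas={}
for n in("top","scene"):
    im=cv2.imread(f"pics/{n}0.png").astype(int); m=(im[...,2]>100)&(im[...,1]<70)&(im[...,0]<70)
    v,u=np.nonzero(m); meas[n]=(u.mean(),v.mean()); print(n,len(u),meas[n],u.min(),u.max(),v.min(),v.max())
# body centroid approx
f=lambda q:np.r_[proj("top",[G(knob(*q),c,yaw)])[0]-meas["top"],proj("scene",[G(knob(*q),c,yaw)])[0]-meas["scene"]]
r=least_squares(f,[0,-.3]); print(r.x,r.fun,knob(*r.x),G(knob(*r.x),c,yaw))
print("third",G((.042,-.039,.158),c,yaw))
for nm,u,v,z in(("pin",171,262,.055),("jar",350,221,.06),("vb",334,294,.04)):
    p=atz("top",u,v,z); d=p[:2]-c; print(nm,p,"local",np.cos(yaw)*d[0]+np.sin(yaw)*d[1],-np.sin(yaw)*d[0]+np.cos(yaw)*d[1])
E
```

```text
[0.54416685 0.17002064] 0.09001614948570093 [0.10524638 0.10438586 0.10417505 0.10340946]
scene crop corners [array([406., 332.]), array([180., 380.]), array([101., 219.]), array([312., 177.])]
top 299 (np.float64(217.57859531772576), np.float64(272.52508361204013)) 208 227 263 282
scene 459 (np.float64(400.96078431372547), np.float64(173.25708061002177)) 0 429 159 224
[-0.12759038 -0.25381095] [ 9.46427338  2.69541648 10.86853569 -1.74002142] [-0.01781423  0.0348675   0.16441321] [0.52329035 0.20314557 0.16441321]
third [0.5895027  0.13495412 0.158     ]
pin [0.5544637  0.32048542 0.055     ] local 0.023781138855080354 0.14892995125517866
jar [0.63425756 0.00459741 0.06      ] local 0.0748552966143141 -0.17285215313046454
vb [0.50438782 0.03061193 0.04      ] local -0.05215007529449124 -0.135268367048342
```

```bash
python3 - <<'E'
from h import *
from scipy.optimize import least_squares
c,yaw,W=box()
ob=[];
bb={"top":(np.array([80,283,208,386])/4.5+[190,200,190,200]-.39),"scene":(np.array([303,53,400,169])/4+[330,145,330,145]-.375)}
th=np.linspace(0,6.28,40)
def cyl(fo,ac):
    k=knob(fo,ac); a=(k-[0,0,.03])/.14; e=np.cross(a,[0,1,0]); e/=np.linalg.norm(e); g=np.cross(a,e)
    P=[]
    for h,r in((-.022,.013),(-.012,.018),(.014,.018),(.022,.012)):
        P+= [G(k+a*h+r*(np.cos(t)*e+np.sin(t)*g),c,yaw) for t in th]
    return P
def f(q):
    o=[]
    for n in bb:
        p=proj(n,cyl(*q)); o+=list(np.r_[p.min(0),p.max(0)]-bb[n])
    return np.array(o)
r=least_squares(f,[0,-.3]); print(r.x,r.fun.round(1),knob(*r.x),G(knob(*r.x),c,yaw))
E
```

```text
[-0.10619514 -0.3159957 ] [-0.1 -0.2 -0.3  0.4 -1.   0.   0.4  0.8] [-0.01483939  0.04326173  0.16231861] [0.52549854 0.21177324 0.16231861]
```

```bash
cat >> h.py <<'E'
from scipy.spatial.transform import Rotation as Ro
def go(x,y,z):
    "local mm tcp target -> slide in tool axes"
    c,yaw,_=box(); s=get_state(); R=Ro.from_rotvec(s["tool_rot"])
    T=Ro.from_matrix(np.array([[-np.cos(yaw),-np.sin(yaw),0],[-np.sin(yaw),np.cos(yaw),0],[0,0,-1]]))
    d=G((x/1e3,y/1e3,z/1e3),c,yaw)-s["position"]
    print("slide",(R.inv().apply(d)*1e3).round(1),"rot",np.degrees((R.inv()*T).as_rotvec()).round(2))
def where():
    c,yaw,_=box(); s=get_state(); d=s["position"][:2]-c
    print(s["time"],"local",(np.cos(yaw)*d[0]+np.sin(yaw)*d[1]).round(4),(-np.sin(yaw)*d[0]+np.cos(yaw)*d[1]).round(4),s["position"][2].round(4),s["ft_force"].round(1),s["grip_width"])
E
python3 -c "
from h import *
go(-70,43,230)"
```

```text
slide [-373.  -296.1   17.1] rot [-9.000e-02 -2.000e-02 -2.491e+01]
```

>>> send_rows --rotation '[[0,0,-25],[0,0,-25],[0,0,-25],[0,0,-25],[0,0,-25],[0,0,-25],[0,0,-25],[0,0,-25],[0,0,-25],[0,0,-25],[0,0,-25],[0,0,-25]]' --slide '[[-373,-296,17],[-373,-296,17],[-373,-296,17],[-373,-296,17],[-373,-296,17],[-373,-296,17],[-373,-296,17],[-373,-296,17],[-373,-296,17],[-373,-296,17],[-373,-296,17],[-373,-296,17]]' --fingers '[1,1,1,1,1,1,1,1,1,1,1,1]' --force 20

```text
time: 1.3
position: [0.4706, 0.2069, 0.2302]
tool_rot: [0.142, -3.138, -0.0]
ft_force: [0.3, 0.9, -0.1]
grip_width: 0.032
```

```bash
python3 -c "
from h import *
where();go(-70,43,165)
cv2.imwrite('pics/s1.png',cv2.resize(get_image('scene')[60:300,280:520,::-1],None,fx=2.5,fy=2.5))"
```

```text
1.3 local -0.07 0.0433 0.2302 [ 0.3  0.9 -0.1] 0.032271484381612765
slide [-0.1 -0.4 65.2] rot [ 0.02 -0.05  0.01]
```

View pics/s1.png

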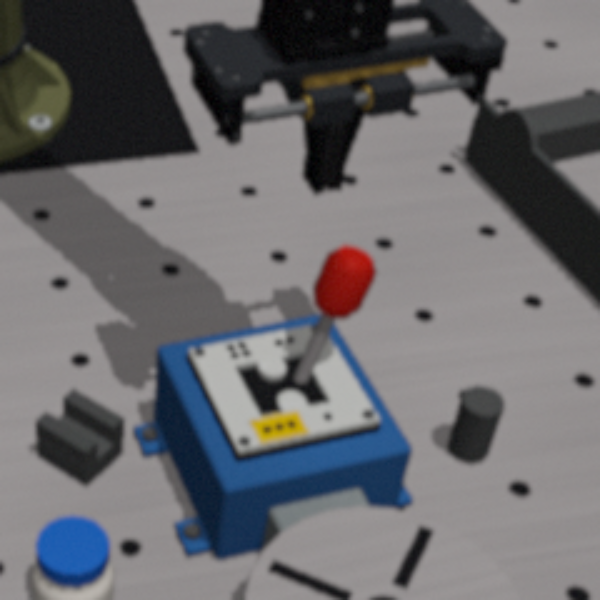

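The closed fingers hang behind the knob, which hasn't moved. Next I descend and push forward about 15 mm.

>>> send_rows --rotation '[[0,0,0],[0,0,0],[0,0,0],[0,0,0],[0,0,0],[0,0,0],[0,0,0],[0,0,0],[0,0,0],[0,0,0],[0,0,0]]' --slide '[[0,0,40],[0,0,65],[0,0,65],[-15,0,65],[-25,0,65],[-30,0,65],[-34,0,65],[-38,0,65],[-41,0,65],[-42,0,65],[-42,0,65]]' --fingers '[1,1,1,1,1,1,1,1,1,1,1]'

```text
time: 2.45
position: [0.5124, 0.2108, 0.1655]
tool_rot: [0.143, -3.138, 0.0]
ft_force: [-1.9, 0.8, 0.3]
grip_width: 0.006
```

```bash
python3 -c "
from h import *
where()
cv2.imwrite('pics/s2.png',cv2.resize(get_image('scene')[60:300,280:520,::-1],None,fx=2.5,fy=2.5))
cv2.imwrite('pics/t2.png',cv2.resize(get_image('top')[200:330,190:360,::-1],None,fx=4.5,fy=4.5))"
```

```text
2.45 local -0.0279 0.0435 0.1655 [-1.9  0.8  0.3] 0.005914995337235183
```

View pics/s2.png

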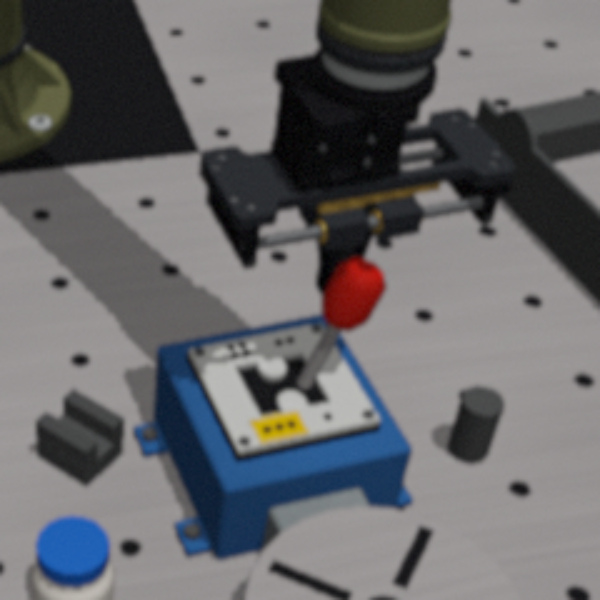

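View pics/t2.png

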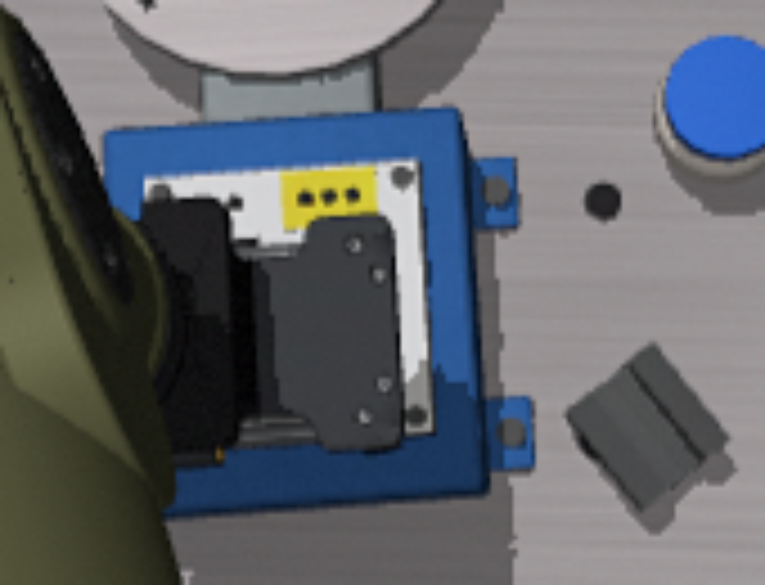

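```bash
cat >> h.py <<'E'
from scipy.optimize import least_squares
th=np.linspace(0,6.28,40)
def cyl(fo,ac,c,yaw):
    k=knob(fo,ac); a=(k-[0,0,.03])/.14; e=np.cross(a,[0,1,0]); e/=np.linalg.norm(e); g=np.cross(a,e)
    return [G(k+a*h+r*(np.cos(t)*e+np.sin(t)*g),c,yaw) for h,r in((-.022,.013),(-.012,.018),(.014,.018),(.022,.012)) for t in th]
def fit(bbs,q0=(0,0)):
    "bbs: {cam: px bbox u0 v0 u1 v1}"
    c,yaw,_=box()
    def f(q):
        o=[]
        for n,b in bbs.items():
            p=proj(n,cyl(*q,c,yaw)); o+=list(np.r_[p.min(0),p.max(0)]-b)
        return np.array(o)
    r=least_squares(f,q0); print("fore,across",r.x.round(3),r.fun.round(1),"knob",(knob(*r.x)*1e3).round(1))
def redbb(im,s=None):
    "bbox of red blob near gearbox in rgb"
    h=cv2.cvtColor(im,cv2.COLOR_RGB2HSV); m=(((h[...,0]<6)|(h[...,0]>174))&(h[...,1]>170)&(h[...,2]>60)).astype(np.uint8)
    n,l,st,_=cv2.connectedComponentsWithStats(m); 
    i=1+np.argmax(st[1:,4]); x,y,w,hh,A=st[i]; b=np.array([x-.5,y-.5,x+w-.5,y+hh-.5]); print(b,A); return b
E
python3 - <<'E'
from h import *
b0=redbb(cv2.imread("pics/scene0.png")[:,:,::-1].copy()); fit({"scene":b0})
im=get_image("scene"); fit({"scene":redbb(im)}); 
a=np.array([322,257,384,330])/2.5+[280,60,280,60]-.3; fit({"scene":a})
E
```

```text
[406.5 158.5 428.5 185.5] 443
fore,across [-0.13  -0.333] [-1.8 -1.5  1.8  1.2] knob [-18.1  45.4 161.2]
[409.5 161.5 432.5 190.5] 485
fore,across [-0.041 -0.337] [-1.6 -0.4  1.5  0.3] knob [ -5.7  46.2 162. ]
fore,across [-0.016 -0.323] [-0.7 -0.3  0.7  0.2] knob [ -2.2  44.4 162.8]
```

>>> send_rows --rotation '[[0,0,0],[0,0,0],[0,0,0],[0,0,0],[0,0,0],[0,0,0],[0,0,0],[0,0,0],[0,0,0]]' --slide '[[-1.5,0,0],[-1.5,0,0],[22,0,0],[22,25,0],[22,52,0],[22,52,0],[0,52,0],[-28,52,0],[-28,52,0]]' --fingers '[1,1,1,1,1,1,1,1,1]'

```text
time: 3.5
position: [0.5397, 0.2636, 0.1656]
tool_rot: [-0.139, 3.134, -0.002]
ft_force: [0.2, -0.9, -0.2]
grip_width: 0.008
```

```bash
python3 - <<'E'
from h import *
where()
im=get_image('scene'); fit({"scene":redbb(im)})
cv2.imwrite('pics/s3.png',cv2.resize(im[60:300,280:520,::-1],None,fx=2.5,fy=2.5))
E
```

```text
3.5 local 0.0039 0.0936 0.1656 [ 0.2 -0.9 -0.2] 0.008455905088089986
[409.5 164.5 433.5 191.5] 411
fore,across [ 0.002 -0.323] [-1.2 -1.4  1.2  1.3] knob [  0.2  44.4 162.8]
```

View pics/s3.png

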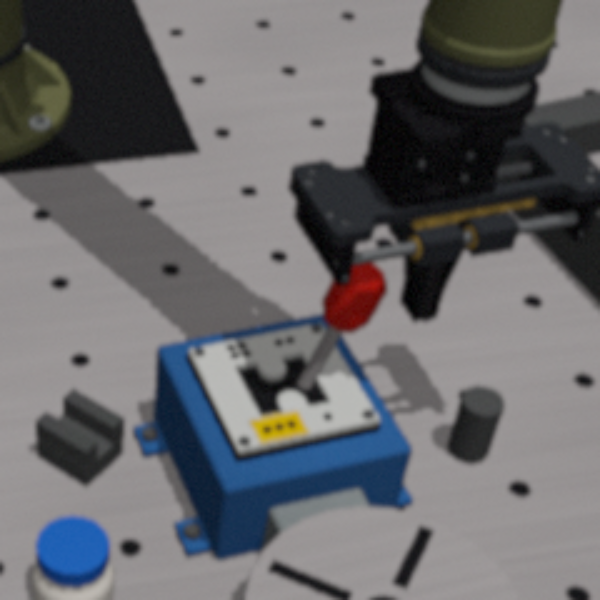

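>>> send_rows --rotation '[[0,0,0],[0,0,0],[0,0,0],[0,0,0],[0,0,0],[0,0,0],[0,0,0],[0,0,0],[0,0,0],[0,0,0],[0,0,0]]' --slide '[[4,-5,-3],[4,-12,-3],[4,-19,-3],[4,-26,-3],[4,-33,-3],[4,-40,-3],[4,-47,-3],[4,-54,-3],[4,-61,-3],[4,-68,-3],[4,-70,-3]]' --fingers '[1,1,1,1,1,1,1,1,1,1,1]'

```text
time: 4.65
position: [0.5382, 0.1934, 0.1683]
tool_rot: [0.141, -3.138, 0.002]
ft_force: [-0.2, 2.6, 2.3]
grip_width: 0.007
```

```bash
python3 - <<'E'
from h import *
where()
im=get_image('scene'); fit({"scene":redbb(im)})
cv2.imwrite('pics/s4.png',cv2.resize(im[60:300,280:520,::-1],None,fx=2.5,fy=2.5))
E
```

```text
4.65 local -0.0038 0.0239 0.1683 [-0.2  2.6  2.3] 0.006739533546066067
[385.5 166.5 406.5 194.5] 478
fore,across [0.015 0.025] [-1.3 -0.9  1.   1. ] knob [  2.1  -3.5 169.9]
```

View pics/s4.png

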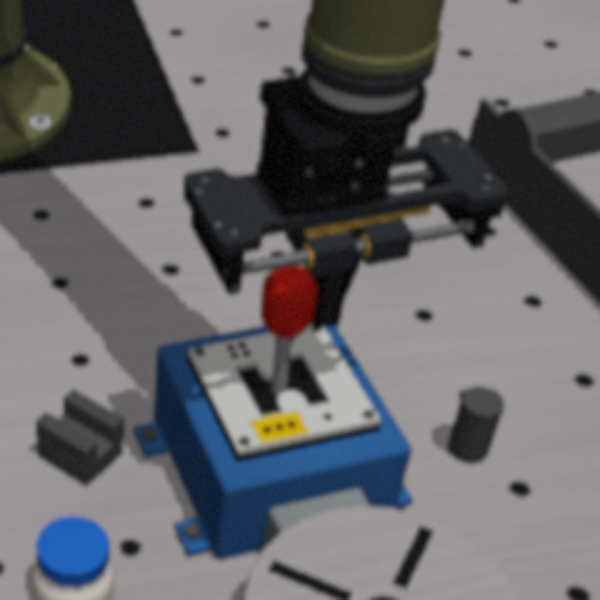

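The knob is upright between the noses and there is no jam, so I carry on right.

>>> send_rows --rotation '[[0,0,0],[0,0,0],[0,0,0],[0,0,0],[0,0,0],[0,0,0],[0,0,0]]' --slide '[[0,-6,0],[0,-12,0],[0,-18,0],[0,-24,0],[0,-30,0],[0,-34,0],[0,-34,0]]' --fingers '[1,1,1,1,1,1,1]'

```text
time: 5.4
position: [0.5409, 0.1602, 0.1681]
tool_rot: [0.142, -3.137, 0.001]
ft_force: [-0.1, 1.7, -1.1]
grip_width: 0.005
```

```bash
python3 - <<'E'
from h import *
where()
im=get_image('scene'); fit({"scene":redbb(im)})
cv2.imwrite('pics/s5.png',cv2.resize(im[60:300,280:520,::-1],None,fx=2.5,fy=2.5))
E
```

```text
5.4 local -0.0041 -0.0094 0.1681 [-0.1  1.7 -1.1] 0.0048386164356681105
[365.5 173.5 387.5 199.5] 451
fore,across [0.019 0.266] [-1.  -1.4  1.1  1.6] knob [  2.7 -36.8 165.1]
```

View pics/s5.png

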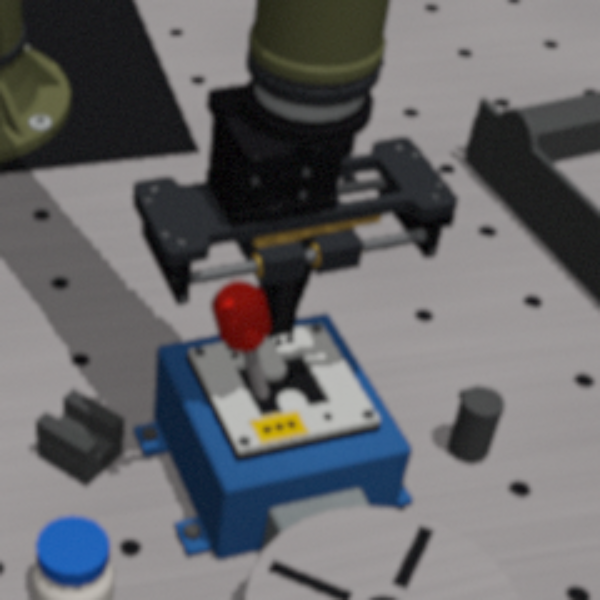

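>>> send_rows --rotation '[[0,0,0],[0,0,0],[0,0,0],[0,0,0]]' --slide '[[0,-2,0],[0,-4,0],[0,-5,0],[0,-5,0]]' --fingers '[1,1,1,1]'

```text
time: 5.85
position: [0.5415, 0.1565, 0.1684]
tool_rot: [0.144, -3.138, -0.0]
ft_force: [-1.0, 2.0, -1.8]
grip_width: 0.008
```

```bash
python3 - <<'E'
from h import *
where()
im=get_image('scene'); fit({"scene":redbb(im)})
E
```

```text
5.85 local -0.0039 -0.0133 0.1684 [-1.   2.  -1.8] 0.007969994996748686
[363.5 174.5 386.5 201.5] 453
fore,across [0.031 0.29 ] [-0.6 -0.9  0.7  1. ] knob [  4.4 -40.  164.1]
```

>>> send_rows --rotation '[[0,0,0],[0,0,0],[0,0,0],[0,0,0],[0,0,0],[0,0,0],[0,0,0],[0,0,0],[0,0,0]]' --slide '[[0,15,0],[0,25,0],[0,25,0],[30,25,0],[56,25,0],[56,25,0],[56,0,0],[56,-27,0],[56,-27,0]]' --fingers '[1,1,1,1,1,1,1,1,1]'

```text
time: 6.8
position: [0.4898, 0.12, 0.169]
tool_rot: [-0.135, 3.137, -0.003]
ft_force: [1.7, 0.0, 0.2]
grip_width: 0.001
```

```bash
python3 - <<'E'
from h import *
where()
im=get_image('scene'); fit({"scene":redbb(im)})
cv2.imwrite('pics/s6.png',cv2.resize(im[60:300,280:520,::-1],None,fx=2.5,fy=2.5))
E
```

```text
6.8 local -0.0586 -0.045 0.169 [1.7 0.  0.2] 0.0007668604622484588
[363.5 173.5 385.5 200.5] 432
fore,across [0.014 0.289] [-1.1 -0.9  1.3  1. ] knob [  1.9 -39.9 164.2]
```

View pics/s6.png

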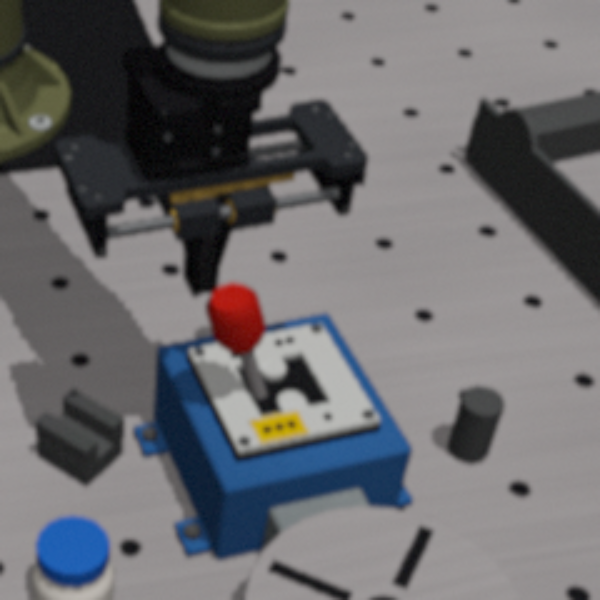

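>>> send_rows --rotation '[[0,0,0],[0,0,0],[0,0,0],[0,0,0],[0,0,0],[0,0,0],[0,0,0],[0,0,0],[0,0,0]]' --slide '[[-12,0,2],[-22,0,2],[-28,0,2],[-34,0,2],[-40,0,2],[-46,0,2],[-52,0,2],[-56,0,2],[-56,0,2]]' --fingers '[1,1,1,1,1,1,1,1,1]'

```text
time: 7.75
position: [0.5445, 0.1297, 0.1664]
tool_rot: [-0.144, 3.138, 0.0]
ft_force: [-1.9, -1.3, -0.4]
grip_width: 0.005
```

```bash
python3 - <<'E'
from h import *
where()
im=get_image('scene'); fit({"scene":redbb(im)})
E
```

```text
7.75 local -0.0033 -0.0402 0.1664 [-1.9 -1.3 -0.4] 0.004516703848444618
[367.5 182.5 390.5 210.5] 458
fore,across [0.171 0.295] [-0.5  0.1  0.6 -0.2] knob [ 23.8 -40.1 162. ]
```

>>> send_rows --rotation '[[0,0,0],[0,0,0],[0,0,0],[0,0,0],[0,0,0],[0,0,0]]' --slide '[[-4,0,0],[-8,0,0],[-12,0,0],[-14,0,0],[-15,0,0],[-15,0,0]]' --fingers '[1,1,1,1,1,1]'

```text
time: 8.4
position: [0.559, 0.1309, 0.1664]
tool_rot: [0.144, -3.138, 0.0]
ft_force: [-2.6, 0.9, -1.2]
grip_width: 0.005
```

```bash
python3 - <<'E'
from h import *
where()
im=get_image('scene'); fit({"scene":redbb(im)})
E
```

```text
8.4 local 0.0113 -0.0403 0.1664 [-2.6  0.9 -1.2] 0.004831062699752741
[372.5 190.5 395.5 217.5] 467
fore,across [0.29  0.283] [-0.2 -0.   0.2  0. ] knob [ 40.1 -37.4 158.8]
```

Nearly home, with no end-stop force yet. I'll continue in 1 mm steps.

>>> send_rows --rotation '[[0,0,0],[0,0,0],[0,0,0],[0,0,0]]' --slide '[[-1,0,0],[-2,0,0],[-3,0,0],[-3,0,0]]' --fingers '[1,1,1,1]'

```text
time: 8.85
position: [0.5617, 0.1311, 0.1664]
tool_rot: [0.144, -3.137, 0.0]
ft_force: [-4.3, 0.3, -1.9]
grip_width: 0.006
```

```bash
python3 - <<'E'
from h import *
where()
im=get_image('scene'); fit({"scene":redbb(im)})
E
```

```text
8.85 local 0.014 -0.0403 0.1664 [-4.3  0.3 -1.9] 0.0061477480747870825
[372.5 192.5 396.5 219.5] 457
fore,across [0.316 0.288] [ 0.3  0.  -0.4 -0. ] knob [ 43.5 -37.8 157.6]
```

>>> send_rows --rotation '[[0,0,0],[0,0,0],[0,0,0]]' --slide '[[-1,0,0],[-1.5,0,0],[-1.5,0,0]]' --fingers '[1,1,1]'

```text
time: 9.2
position: [0.5624, 0.1312, 0.1662]
tool_rot: [0.144, -3.136, 0.0]
ft_force: [-5.2, 1.3, -1.3]
grip_width: 0.005
```

```bash
python3 - <<'E'
from h import *
where()
im=get_image('scene'); fit({"scene":redbb(im)})
E
```

```text
9.2 local 0.0147 -0.0403 0.1662 [-5.2  1.3 -1.3] 0.005447844208883207
[372.5 192.5 396.5 219.5] 458
fore,across [0.316 0.288] [ 0.3  0.  -0.4 -0. ] knob [ 43.5 -37.8 157.6]
```

>>> send_rows --rotation '[[0,0,0],[0,0,0],[0,0,0]]' --slide '[[-1,0,0],[-2,0,0],[-2,0,0]]' --fingers '[1,1,1]'

```text
time: 9.55
position: [0.5633, 0.1313, 0.166]
tool_rot: [0.144, -3.133, 0.001]
ft_force: [-8.9, 1.1, 0.8]
grip_width: 0.005
```

```bash
python3 - <<'E'
from h import *
where()
im=get_image('scene'); fit({"scene":redbb(im)})
E
```

```text
9.55 local 0.0155 -0.0403 0.166 [-8.9  1.1  0.8] 0.004820177559327216
[373.5 192.5 396.5 219.5] 458
fore,across [0.318 0.282] [-0.1  0.   0.1 -0. ] knob [ 43.8 -37.  157.7]
```

The force has risen to 9 N and the knob no longer moves, so it is against the end stop. Now I back off, rise and clear the view.

>>> send_rows --rotation '[[0,0,0],[0,0,0],[0,0,0],[0,0,0],[0,0,0],[0,0,0],[0,0,0],[0,0,0],[0,0,0],[0,0,0],[0,0,0]]' --slide '[[10,0,0],[35,0,0],[60,0,0],[60,0,-40],[60,0,-80],[60,40,-80],[60,90,-80],[60,140,-80],[60,190,-80],[60,220,-80],[60,220,-80]]' --fingers '[1,1,1,1,1,1,1,1,1,1,1]'

```text
time: 10.7
position: [0.4847, 0.3514, 0.2474]
tool_rot: [-0.156, 3.134, 0.007]
ft_force: [0.1, 0.3, -0.2]
grip_width: 0.006
```

```bash
python3 - <<'E'
from h import *
where()
im=get_image('scene'); t=get_image('top'); b={"scene":redbb(im)}; fit(b); b["top"]=redbb(t); fit(b)
cv2.imwrite('pics/s7.png',cv2.resize(im[60:300,280:520,::-1],None,fx=2.5,fy=2.5))
cv2.imwrite('pics/t7.png',cv2.resize(t[190:340,150:370,::-1],None,fx=3.6,fy=3.6))
E
```

```text
10.7 local -0.0429 0.186 0.2474 [ 0.1  0.3 -0.2] 0.006256576291433054
[374.5 194.5 396.5 219.5] 417
fore,across [0.333 0.282] [-0.5 -0.9  0.6  1. ] knob [ 45.7 -36.8 157.1]
[260.5 219.5 284.5 246.5] 477
fore,across [0.332 0.291] [-1.3 -0.7 -0.1  1.2 -1.4 -0.3 -0.3  0.3] knob [ 45.6 -38.  156.8]
```

View pics/s7.png

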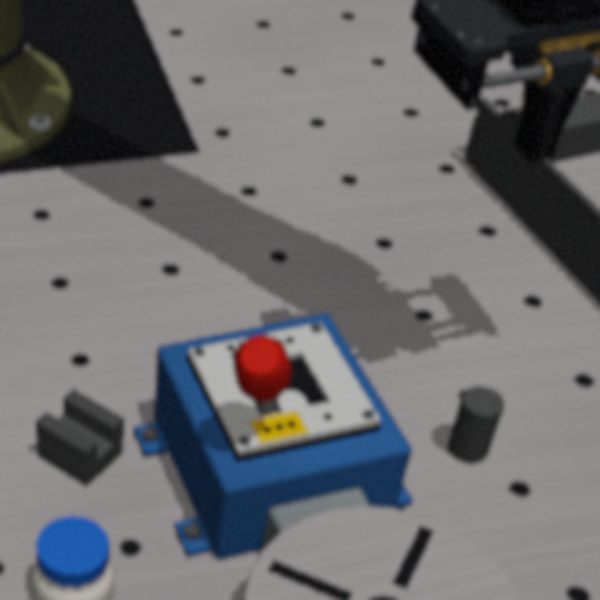

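View pics/t7.png

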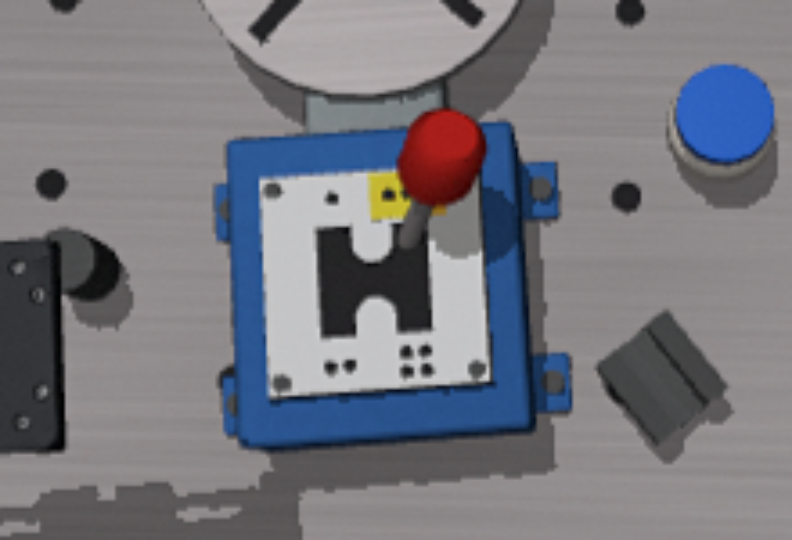

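The stick is at the forward end of the right leg, by the yellow patch. The pin, jar and V-block are standing where they were, and the hand is clear at about 0 N.

```bash
python3 -c "
from bench import *
print(close_job())"
```

```text
the job is handed in; nothing more can be done
None
```

I pushed the gearstick with closed fingertips to the crossover, across to the right-hand leg, then forward to the end stop in third. I handed the job in at about 10.8 s.

- **End position:** At the stop the force rose to 9 N and the knob no longer moved. With the hand away, the fit to both cameras gave a fore tilt of about 0.33 rad and an across tilt of about 0.29 rad. That puts the knob at (46, −38, 157) mm from the gearbox origin, against the nominal (42, −39, 158) mm. The roughly 4 mm difference forward is about a pixel or two of error in the outline fit. The top picture shows the rod at the forward end of the third slot.
- **On the way:** The fits never showed the stick behind the crossover once it was in the right-hand leg, so it did not enter fourth. I didn't measure the red knob's lift directly. All pushes were sideways, and every force reading was under 10 N.
- **Loose things:** The stop pin, gel jar and V-block look unmoved in the last pictures. The gripper partly hid the pin in the top view, but the scene camera showed it clearly. The robot was touching nothing, with the force reading near zero.

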